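Build the case column and lock it with the clip-in rod

ROBOT

A 6-joint arm with a two-finger parallel gripper is mounted at the origin on the work surface. World frame = base frame: x ahead of the robot, y to its left, z up, the work surface at z = 0. Lengths are in m, angles in rad, forces in N, time in s.
With the tool pointing down it reaches from about 0.3 to 0.75 m from the base axis. Payload 8.5 kg.
Tool frame: the origin (TCP) lies at the very end of the fingers, on their centre line; the grasp point (between the pads) lies 19 mm behind it (env.hold_point_z is the distance from the TCP to the grasp point, in m); z points along the fingers, y is the line along which they close (so a half turn about z gives the same grasp; the last joint's range is limited). The gripper opens to 88 mm and grips with 3 to 60 N. Pads are 18 mm wide; open, the fingers measure 123 mm over their backs; the gripper's body (75 mm by 187 mm) begins 45 mm behind the grasp point.
Start: joints at [-1.368, 0.381, 1.297, -0, 1.464, -0.215], TCP at [0.223, -0.503, 0.239] pointing down, gripper open.
Joint ranges: [-3.11, 3.11], [-0.89, 2.33], [0.22, 2.48], [-1.42, 4.56], [0.17, 2.85], [-2.88, 2.88]. Speed limits (rad/s): [2.39, 2.39, 3.14, 3.14, 3.14, 3.14].

INTERFACE

Orientations are given as a unit quaternion [w, x, y, z].
In Python, from cell import env, cams, job gives the robot as it stands. The module is installed in compiled form; this text tells all that it offers.
- The arm moves only by the shell command python3 -m handwheel 'ROWS' [FORCE]. ROWS is JSON, one flat list of numbers, 7 for each row, row after row: the closure, from 0 (fully open) to 1 (shut), then the shift along the tool's x, y, z in mm, then the turn, a rotation vector about the tool's x, y, z in rad. In form: [hand, dx, dy, dz, rx, ry, rz, hand, dx, dy, dz, rx, ry, rz, ...]. A call has 1 to 10 rows; each row is the pose to reach, as a shift and turn from the pose commanded when the call began, along the tool's axes at that moment; what a row does not reach only later rows make up. A row lasts 1/12 s, in which the tool goes at most 41.7 mm and 7.16 degrees, less where a joint would pass 70% of its speed; a pose out of reach is approached as far as the arm can. A call with a gripper value outside its range is refused whole. The fingers move at their own pace and stop on an object; FORCE is the grip in N (left out, the last holds). Time passes only in rows, so rows that repeat a pose let the fingers close. It gives the time, the measured TCP pose, the force, the opening and the grip force at its end, in the units of the state.
- env.get_obs(): the state, without advancing time (a new reading comes with each control period).
- cams.read_camera(name): name is "scene" or "top"; returns a dict with "image" (480x640x3 uint8, red, green, blue), "intrinsics" (3x3 intrinsics, pixels), "rvec" (rotation vector, rad) and "tvec" (3), from world to camera coordinates, as OpenCV has them. Camera axes: x right, y down, z forward; pixel columns grow to the right and rows downward; lengths in m; the calibration is good to about 2 mm. A picture is of the moment at which its call begins. There is no depth.
- job.finish_job(): hands the job in; it is judged then, once.
The state is a dict: "clock": time; "joint_positions": joint angles; "dq": joint speeds; "tau": joint torques, N m; "position": TCP position; "eef_rot": TCP orientation; "wrist_force": force on the tool from outside, world axes, zero at the start; "wrist_torque": the same for the moment, N m; "width": opening from 0.0 (shut) to 1.0 (fully open); "gripper_force": force on a finger pad.
Only numpy, scipy, OpenCV 4.12 (cv2) and the standard library are available. Lean on these libraries where they do the work, as an engineer would, in place of code of your own. Each camera call takes 0.05 s, during which the arm holds its last target. There are 200 camera calls.

TASK

Make the case carrier ready for transport: lay the blue-lidded case squarely on the green-lidded one that already stands in it, then lay the red-lidded case squarely on the blue one, setting each down rather than dropping it. Then take the rod with the orange sleeve from its sloping stand and push it level and centred down into the carrier's two fork clips above the column, past the yellow sprung jaws, until it sits fully home and both jaws have closed over it. Leave the white pot, the blue bin and the copper panel where they are.

Things in the scene. Friction and masses are not known exactly. Their poses are not given: they have to be found in the camera images.
- carrier: Fixed carrier: grey plate 110 (x) by 190 (y) by 12 mm; origin at the centre of its underside, z up. Two dark steel posts 14 mm wide at y = +69 and -69 mm (124 mm clear between), each topped by a fork clip open upwards. The column of cases stands centred between the posts, the cases' length along y, undersides at z = 12, 44 and 76 mm, its top at 108 mm. The rod finally lies above it along y.
- rod_seat (a point): On the carrier, where the rod's centre lies when fully home: midway between the clips, 131 mm above the table; axes as the carrier's, rod along y. Each clip: slot 20 mm wide in x, floor 9 mm below this point; a fixed prong on the +x side, straight to 14 mm above this point, then flared out to 30 mm above; the yellow jaw on the -x side, flared lead-in top 31 mm above.
- jaw_left (a joint): Sprung jaw of the clip at the left (carrier +y) end: yellow, 13 mm wide, hinged low on the carrier's -x side of the slot. The joint reads 0 when sprung shut and grows (rad) as the jaw is pushed outwards to -x; about 0.15 lets the rod past. A spring shuts it again.
- jaw_right (a joint): Sprung jaw of the clip at the right (carrier -y) end: yellow, 13 mm wide, hinged low on the carrier's -x side of the slot. The joint reads 0 when sprung shut and grows (rad) as the jaw is pushed outwards to -x; about 0.15 lets the rod past. A spring shuts it again.
- base_case: Closed white plastic component case with a green lid, a plain block 60 (x) by 100 (y) by 32 (z) mm, 0.16 kg. Origin at the centre of its underside, z up, y along its length. It already stands on the carrier's plate, centred and square.
- blue_case: Closed white plastic component case with a blue lid, a plain block 60 (x) by 100 (y) by 32 (z) mm, 0.16 kg. Origin at the centre of its underside, z up, y along its length. Starts on the table.
- red_case: Closed white plastic component case with a red lid, a plain block 60 (x) by 100 (y) by 32 (z) mm, 0.16 kg. Origin at the centre of its underside, z up, y along its length. Starts on the table.
- stand: Fixed blue stand holding the rod on a 32 degree slope rising to +x. Base 180 (x) by 90 (y) mm; origin at the centre of its underside, z up. Rod's centre 84 mm above the origin, its low end against a stop. White saddles 34 mm wide, cheeks 6 mm higher than the rod's axis, 68 mm either side of its middle; a sloping plate 30 mm below the axis. Lift it square to the slope.
- rod: Round aluminium locking rod 180 mm long, 18 mm in diameter, with an orange sleeve 60 mm long and 22 mm in diameter round its middle; 0.14 kg. Origin at its centre, x along the rod (either end may go to either clip). It starts in the stand with +x pointing up the slope.
- white_pot: Bystander: open white plastic pot 72 mm across and 45 mm high. Origin at the centre of its underside.
- blue_bin: Bystander: open blue bin 90 by 130 by 50 mm. Origin at the centre of its underside.
- copper_panel: Bystander: copper panel on a blue pad, 70 by 120 by 16 mm. Origin at the centre of its underside.
Things that resemble listed ones, but are neither listed nor needed, are in the scene too. Leave any purple look-alike of the red_case alone.

How it is judged:
By the outcome, as a careful person would: the job done as asked, in the order asked, and still so for the second after the job is handed in, with the robot touching nothing.
It also fails if it takes over 72 s, if anything falls off the work surface, if the arm or the gripper's body presses on something with over 40 N, if the wrist force passes 120 N, or if a joint passes its speed limit or range.

## Working session

There is one attempt and no reset: what is moved stays moved. The work goes in short steps, Python scripts to look and compute and a shell command to move; the robot and the scene stay as the last step left them, time stands still between calls to the robot, and variables do not carry over. Pictures are saved under pics/ and viewed, at most 10 in all, crops included, and the job is handed in when it is done.

```bash
mkdir -p pics
cat > h.py <<'E'
import numpy as np, cv2
from scipy.spatial.transform import Rotation as R
from cell import env, cams, job
def shot(n):
    d=cams.read_camera(n); cv2.imwrite
    return d
E
python3 - <<'E'
from h import *
for n in ("scene","top"):
    d=cams.read_camera(n)
    cv2.imwrite(f"pics/{n}0.png",d["image"][...,::-1])
    Rm=cv2.Rodrigues(np.array(d["rvec"]))[0]; print(n,d["intrinsics"],-Rm.T@np.array(d["tvec"]).ravel())
print(env.get_obs(), env.hold_point_z)
E
```

```text
scene [[624.2871339    0.         312.75056217]
 [  0.         624.2871339  247.35132594]
 [  0.           0.           1.        ]] [ 1.32471274 -0.67928304  0.96306196]
top [[499.69822115   0.         309.07041235]
 [  0.         499.69822115 240.50792252]
 [  0.           0.           1.        ]] [ 0.24484138 -0.02895733  1.37804132]
{'clock': 0.1, 'joint_positions': array([-1.36825838e+00,  3.81118107e-01,  1.29815175e+00,  1.89916631e-05,
        1.46359601e+00, -2.15286461e-01]), 'dq': array([ 1.80426679e-03, -2.11211145e-03, -1.94216676e-03,  7.15886759e-05,
        1.25305403e-03,  1.94259535e-03]), 'tau': array([ 3.95902389e-03, -4.38651609e+01, -2.24911487e+01,  7.14953081e-02,
        3.42079753e-02, -7.37502023e-05]), 'position': array([ 0.22313325, -0.50243339,  0.23821636]), 'eef_rot': array([-6.36536208e-04,  9.78257112e-01,  2.07394834e-01,  1.34983660e-05]), 'wrist_force': array([ 0.81565229, -0.77242587, -0.33605536]), 'wrist_torque': array([ 0.02367243, -0.03976791,  0.0127886 ]), 'gripper_force': 0.0, 'width': 1.001158008466096} 0.0187
```

View pics/scene0.png

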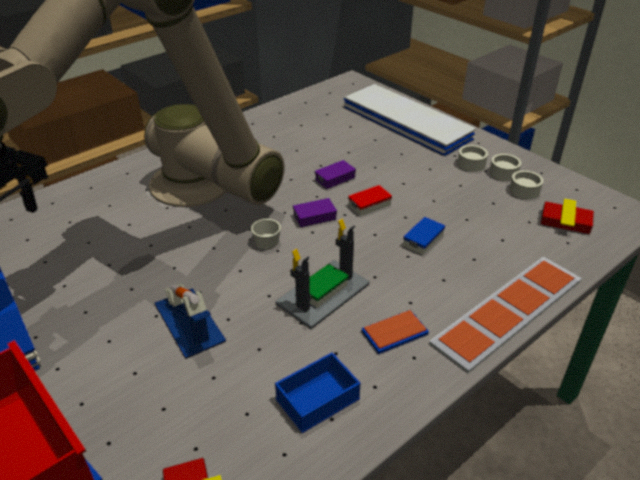

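View pics/top0.png

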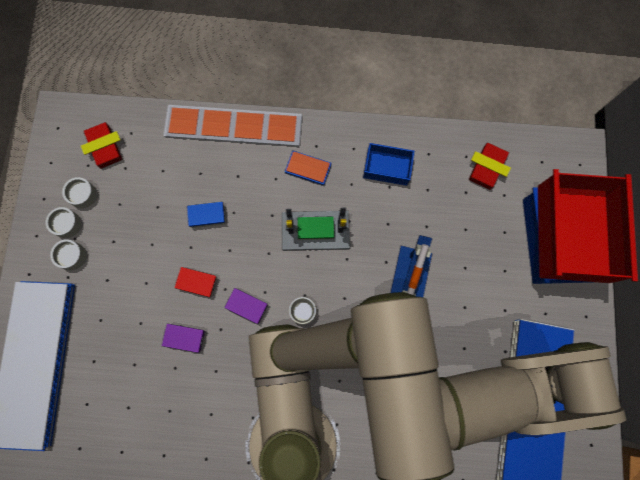

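Scene: the blue case is at scene (424,233) / top (206,214). The red case is at scene (370,198) / top (196,282). The look-alikes are:
- purple cases at top (246,305) and (183,338)
- yellow-strapped red blocks at top (101,145) and (490,165)
- the blue bin at top (389,164)

The carrier is at top (316,228), and the stand and rod are at top (414,270). Next I'll take close crops.

Run:
```python
import cv2
t=cv2.imread("pics/top0.png");s=cv2.imread("pics/scene0.png")
cv2.imwrite("pics/tc.png",cv2.resize(t[195:335,160:440],None,fx=2.85,fy=2.85,interpolation=cv2.INTER_CUBIC))
cv2.imwrite("pics/sc.png",cv2.resize(s[180:360,150:450],None,fx=2.66,fy=2.66,interpolation=cv2.INTER_CUBIC))
```

```text
(no output)
```

View pics/tc.png

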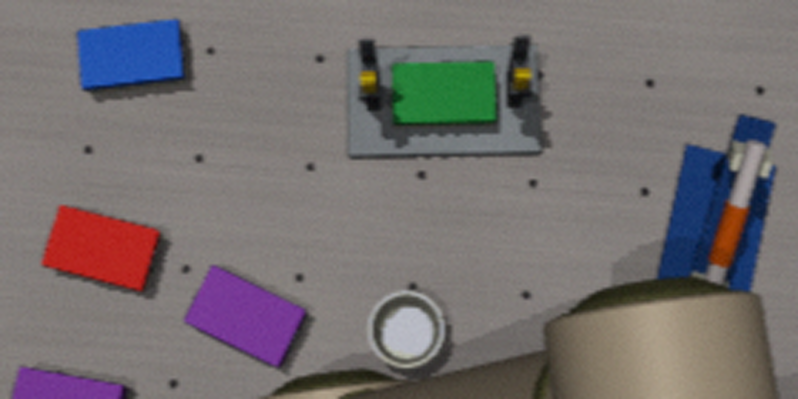

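View pics/sc.png

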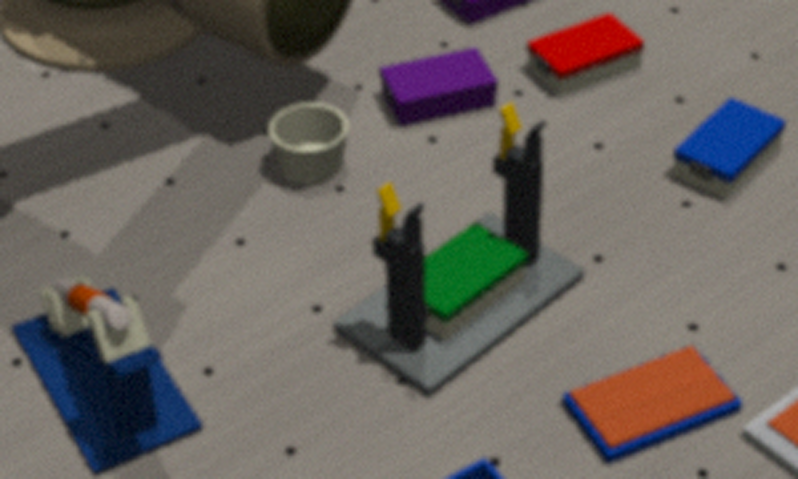

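```bash
cat > h.py <<'E'
import numpy as np, cv2, pickle, os
from scipy.spatial.transform import Rotation as R
from scipy.optimize import least_squares
from cell import env, cams, job
def shot(n,f=None):
    d=cams.read_camera(n)
    if f: cv2.imwrite(f,d["image"][...,::-1])
    if not os.path.exists(n+".pkl"): pickle.dump({k:np.array(d[k]) for k in("intrinsics","rvec","tvec")},open(n+".pkl","wb"))
    return d["image"]
cal=lambda n: pickle.load(open(n+".pkl","rb"))
def proj(n,P):
    c=cal(n); return cv2.projectPoints(np.asarray(P,float).reshape(-1,1,3),c["rvec"],c["tvec"],c["intrinsics"],None)[0].reshape(-1,2)
def tri(pt,ps):
    f=lambda P:np.r_[proj("top",P)[0]-pt,proj("scene",P)[0]-ps]
    s=least_squares(f,[.5,0,.03]); return s.x,np.abs(s.fun).max()
def rect(obs,sx=.06,sy=.1,x0=(.5,0,.03,0)):
    """obs {cam: px Nx2}: corners matched to nearest model corner; fit x,y,z,yaw"""
    def f(p):
        C=np.array([[a*sx/2,b*sy/2,0] for a in(-1,1) for b in(-1,1)])@R.from_euler("z",p[3]).as_matrix().T+p[:3]
        r=[]
        for n,px in obs.items():
            D=proj(n,C)[None]-np.asarray(px)[:,None]; k=np.argmin((D**2).sum(2),1)
            r+=list(D[np.arange(len(px)),k].ravel())
        return np.array(r)
    s=min((least_squares(f,[*x0[:3],y]) for y in np.linspace(-1.2,1.2,9)),key=lambda s:s.cost)
    return s.x,np.abs(s.fun).max()
def state():
    o=env.get_obs(); w,x,y,z=o["eef_rot"]; M=R.from_quat([x,y,z,w])
    return o,o["position"],M
def to(P,M2=None):
    """row numbers (mm, rotvec) from present pose to TCP position P, rotation M2"""
    o,p,M=state(); 
    return np.round(M.inv().apply(np.asarray(P)-p)*1000,1), None if M2 is None else np.round((M.inv()*M2).as_rotvec(),3)
E
python3 - <<'E'
from h import *
shot("scene");shot("top")
T=lambda L:[((x+.5)/2.85-.5+160,(y+.5)/2.85-.5+195) for x,y in L]
S=lambda L:[((x+.5)/2.66-.5+150,(y+.5)/2.66-.5+180) for x,y in L]
D={"blue":([(78,31),(180,19),(184,77),(83,89)],[(733,99),(784,124),(727,180),(677,152)],(.6,.3,.03)),
"red":([(61,206),(159,230),(143,291),(42,266)],[(529,45),(612,15),(642,45),(559,75)],(.4,.3,.03)),
"green":([(393,62),(495,60),(495,122),(394,124)],[(482,224),(528,255),(444,315)],(.55,0,.04))}
for k,(t,s,x0) in D.items(): print(k,*rect({"top":T(t),"scene":S(s)},x0=(*x0,0)))
print("plate",*rect({"top":T([(348,156),(541,153)]),"scene":S([(335,328),(430,393),(583,273)])},.11,.19,(.55,0,.012,0)))
# jaws tips / rod upper end / sleeve
print("jawL",tri(T([(368,82)])[0],S([(511,110)])[0]))
print("jawR",tri(T([(521,79)])[0],S([(387,190)])[0]))
print("rod end",tri(T([(754,146)])[0],S([(116,314)])[0]))
print("sleeve",tri(T([(731,228)])[0],S([(84,299)])[0]))
E
```

```text
blue [0.59368888 0.29204434 0.02639948 0.18458229] 2.6492447161131736
red [ 0.40058237  0.29779332  0.02546051 -0.17651939] 2.1507014676369636
green [ 0.57491695 -0.0174074   0.04085795  0.07084691] 2.6985390358682935
plate [ 0.5746739  -0.01625963  0.00452885  0.11409529] 1.3938371230132134
jawL (array([0.5525707 , 0.05197698, 0.15461663]), np.float64(2.0719349368156372))
jawR (array([ 0.56440203, -0.0844451 ,  0.15405166]), np.float64(1.3978098113058195))
rod end (array([ 0.52264956, -0.29965137,  0.13064369]), np.float64(0.4236468446101185))
sleeve (array([ 0.4534594 , -0.29028915,  0.08968991]), np.float64(0.21215349489705204))
```

```bash
cat >> h.py <<'E'
HSV={"blue":((105,150,60),(120,255,255)),"red":((0,190,90),(4,255,255)),"green":((50,120,50),(75,255,255)),"orange":((4,150,80),(14,255,255)),"yellow":((20,150,90),(32,255,255))}
def quad(im,col,box,view=None):
    """sub-pixel quadrilateral of coloured blob in box (x0,y0,x1,y1)"""
    x0,y0,x1,y1=box; k=4
    c=cv2.resize(im[y0:y1,x0:x1],None,fx=k,fy=k,interpolation=cv2.INTER_CUBIC)
    m=cv2.inRange(cv2.cvtColor(c,cv2.COLOR_RGB2HSV),*HSV[col])
    m=cv2.morphologyEx(cv2.medianBlur(m,5),cv2.MORPH_CLOSE,np.ones((9,9)))
    ct=max(cv2.findContours(m,0,1)[0],key=cv2.contourArea)
    q=cv2.approxPolyN(ct,4,ensure_convex=True).reshape(-1,2) if len(ct)>4 else ct
    M=cv2.moments(ct); cen=np.array([M["m10"],M["m01"]])/M["m00"]
    g=lambda a:(np.asarray(a,float)+.5)/k-.5+[x0,y0]
    return g(q),g(cen),M["m00"]/k/k
E
python3 - <<'E'
from h import *
t=cv2.imread("pics/top0.png")[...,::-1].copy();s=cv2.imread("pics/scene0.png")[...,::-1].copy()
B={"blue":((180,195,232,235),(398,212,450,256),(.6,.3,.03,0)),"red":((170,260,222,305),(342,180,397,217),(.4,.3,.03,0)),"green":((285,208,348,248),(300,258,356,305),(.55,0,.04,0))}
for k,(bt,bs,x0) in B.items():
    qt,ct,at=quad(t,k,bt); qs,cs,as_=quad(s,k,bs)
    print(k,qt.round(1).tolist(),qs.round(1).tolist(),at,as_)
    print(" tri",*tri(ct,cs)); print(" both",*rect({"top":qt,"scene":qs},x0=x0))
    x=rect({"top":qt},x0=x0); print(" top",*x);
E
```

```text
blue [[223.9, 222.1], [188.4, 226.4], [186.9, 205.4], [223.1, 201.1]] [[446.1, 225.6], [424.1, 247.6], [402.6, 237.1], [423.9, 216.4]] 723.375 647.46875
 tri [0.59326727 0.29271473 0.02549521] 0.9921389710695507
 both [0.59334145 0.29230049 0.02665885 0.19256429] 1.7145044898068136
 top [0.58742708 0.28628742 0.04022486 0.19050939] 0.5393924766368059
red [[215.6, 275.9], [209.4, 296.6], [174.1, 287.6], [181.1, 266.9]] [[392.4, 196.4], [360.4, 207.9], [347.1, 195.9], [378.6, 184.9]] 753.59375 504.21875
 tri [0.40034703 0.29745106 0.02618126] 1.0239467069206398
 both [ 0.40038675  0.29762954  0.02667038 -0.17671641] 1.2593007888924035
 top [ 0.40037104  0.29900832  0.01057412 -0.17775553] 0.2548709669514153
green [[334.1, 237.9], [297.4, 237.9], [297.4, 216.9], [332.9, 216.4]] [[350.9, 275.1], [309.1, 306.6], [308.1, 277.1], [328.4, 263.6]] 749.4375 802.8125
 tri [ 0.57625449 -0.0146154   0.03842993] 1.9168143371589963
 both [ 0.57530555 -0.01560761  0.03951141  0.02081532] 11.73838572989223
 top [ 0.57283374 -0.0201812   0.03708812  0.08811307] 0.4240784154233097
```

```bash
cat >> h.py <<'E'
def onz(n,px,z):
    c=cal(n); Rm=cv2.Rodrigues(c["rvec"])[0]; C=-Rm.T@c["tvec"].ravel()
    d=Rm.T@np.linalg.inv(c["intrinsics"])@[px[0],px[1],1]; return C+d*(z-C[2])/d[2]
E
python3 - <<'E'
from h import *
t=cv2.imread("pics/top0.png")[...,::-1].copy();s=cv2.imread("pics/scene0.png")[...,::-1].copy()
B={"blue":((180,195,232,235),(398,212,450,256),.032),"red":((170,260,222,305),(342,180,397,217),.032),"green":((285,208,348,248),None,.044)}
for k,(bt,bs,z) in B.items():
    for n,im,b in(("top",t,bt),("scene",s,bs)):
        if b is None: continue
        q,c,a=quad(im,k,b); P=np.array([onz(n,p,z) for p in q]); 
        e=np.roll(P,-1,0)-P; L=np.linalg.norm(e,axis=1); print(k,n,P.mean(0).round(4),onz(n,c,z).round(4),"sides",L.round(4),"ang",(np.degrees(np.arctan2(e[:,1],e[:,0]))%90).round(1))
S=lambda L:[((x+.5)/2.66-.5+150,(y+.5)/2.66-.5+180) for x,y in L]
g=[onz("scene",p,.044) for p in S([(482,224),(528,255),(444,315)])]; print("green scene",(g[0]+g[2])/2,np.linalg.norm(g[0]-g[1]),np.linalg.norm(g[2]-g[1]))
p=[onz("scene",p,.012) for p in S([(335,328),(430,393),(583,273)])]; print("plate",(p[0]+p[2])/2,np.linalg.norm(p[0]-p[1]),np.linalg.norm(p[2]-p[1]),p[2]-p[1])
E
```

```text
blue top [0.5895 0.2882 0.032 ] [0.5894 0.2885 0.032 ] sides [0.0988 0.061  0.1018 0.0609] ang [11.4 11.2 11.3  8.4]
blue scene [0.5983 0.2897 0.032 ] [0.5991 0.2887 0.032 ] sides [0.1058 0.0605 0.1026 0.0619] ang [11.5  8.6 12.3 11.6]
red top [0.3979 0.2939 0.032 ] [0.3978 0.2936 0.032 ] sides [0.0581 0.0993 0.0589 0.0982] ang [79.8 80.2 78.7 79.8]
red scene [0.4065 0.2949 0.032 ] [0.407  0.2942 0.032 ] sides [0.0992 0.0616 0.0993 0.0619] ang [79.5 79.9 79.7 79.7]
green top [ 0.5711 -0.0202  0.044 ] [ 0.5709 -0.0202  0.044 ] sides [0.1005 0.0594 0.098  0.0609] ang [4.3 4.6 5.2 7. ]
green scene [ 0.58005772 -0.01636277  0.044     ] 0.05371973428163007 0.09856448802618976
plate [ 0.5819577 -0.0204551  0.012    ] 0.10556209961697716 0.18706999500781357 [-0.01978698  0.18602059  0.        ]
```

```bash
cat >> h.py <<'E'
def down(yaw): # tool x at world angle yaw, z down
    return R.from_euler("z",yaw)*R.from_euler("x",np.pi)
E
python3 - <<'E'
from h import *
print(to([.594,.289,.15],down(.19+np.pi/2)))
E
```

```text
(array([ 660.1, -572.9,   88.9]), array([-1.000e-03, -1.000e-03, -1.343e+00]))
```

```bash
python3 -m handwheel '[0,330,-286,0,0,0,-0.67, 0,330,-286,0,0,0,-0.67, 0,330,-286,0,0,0,-0.67, 0,330,-286,0,0,0,-0.67, 0,330,-286,0,0,0,-0.67, 0,330,-286,0,0,0,-0.67, 0,330,-286,0,0,0,-0.67, 0,330,-286,0,0,0,-0.67, 0,330,-286,0,0,0,-0.67, 0,330,-286,0,0,0,-0.67]' 30
python3 - <<'E'
from h import *
print(to([.594,.289,.15],down(.19+np.pi/2)))
E
```

```text
clock: 1.03
position: [0.4005, -0.1235, 0.2389]
eef_rot: [0.0, 0.856, 0.517, 0.0]
wrist_force: [0.0, -0.9, 0.1]
width: 1.001
gripper_force: 0.0
(array([455.1, -20.4,  88.9]), array([ 0.   ,  0.   , -0.673]))
```

```bash
python3 -m handwheel '[0,455,-20,30,0,0,-0.67, 0,455,-20,30,0,0,-0.67, 0,455,-20,30,0,0,-0.67, 0,455,-20,30,0,0,-0.67, 0,455,-20,80,0,0,-0.67, 0,455,-20,80,0,0,-0.67, 0,455,-20,80,0,0,-0.67, 0,455,-20,80,0,0,-0.67, 0,455,-20,80,0,0,-0.67, 0,455,-20,80,0,0,-0.67]'; python3 -m handwheel '[0,44,-2,10,0,0,0, 0,44,-2,10,0,0,0, 0,44,-2,10,0,0,0]'
python3 - <<'E'
from h import *
print(to([.594,.289,.15],down(.19+np.pi/2)))
s=shot("scene","pics/s1.png");t=shot("top","pics/t1.png")
o,p,M=state()
print(proj("scene",p),proj("top",p))
a=cv2.resize(s[100:300,340:500],None,fx=2.5,fy=2.5,interpolation=cv2.INTER_CUBIC)
b=cv2.resize(t[190:330,360:472],None,fx=500/140,fy=500/140,interpolation=cv2.INTER_CUBIC)[:, :400]
cv2.imwrite("pics/m1.png",np.hstack([a,b])[...,::-1])
E
```

```text
clock: 1.87
position: [0.5746, 0.2473, 0.169]
eef_rot: [-0.0, 0.638, 0.77, -0.0]
wrist_force: [0.7, -0.3, 0.6]
width: 1.005
gripper_force: 0.0
clock: 2.12
position: [0.5631, 0.29, 0.1584]
eef_rot: [-0.001, 0.637, 0.771, -0.001]
wrist_force: [-0.3, -1.2, -0.3]
width: 0.994
gripper_force: 0.0
(array([-6.8, 30.2,  8.4]), array([-0.002,  0.   ,  0.   ]))
[[418.45580782 181.34382673]] [[194.36424901 210.03229019]]
```

View pics/m1.png

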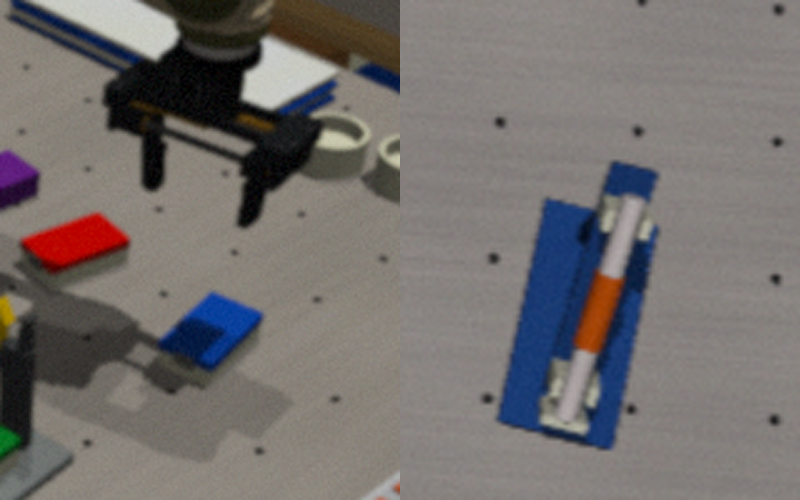

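The fingertips in the scene crop are at about (150,190) and (247,226). That puts their midpoint at full-frame pixel (420,183), against a predicted (418,181), so the scene camera agrees with the arm to about 1.5 px. The rod on its stand is now fully visible in the top view, with its ends at crop (632,200) and (570,420).

```bash
python3 -m handwheel '[0,-7,30,0,0,0,0, 0,-7,30,40,0,0,0, 0,-7,30,80,0,0,0, 0,-7,30,110,0,0,0, 0,-7,30,135,0,0,0, 0,-7,30,150,0,0,0, 0,-7,30,152,0,0,0, 0,-7,30,152,0,0,0, 0,-7,30,152,0,0,0]' 30;  python3 -m handwheel '[0.5,0,0,0,0,0,0, 0.5,0,0,0,0,0,0, 0.5,0,0,0,0,0,0, 0.5,0,0,0,0,0,0, 0.5,0,0,0,0,0,0, 0.5,0,0,0,0,0,0]'
python3 - <<'E'
from h import *
import scipy.optimize
i=cv2.imread("pics/t1.png")[...,::-1].copy()
T=lambda L:[((x+.5)/(500/140)-.5+360,(y+.5)/(500/140)-.5+190) for x,y in L]
g=lambda p:np.array(p)
k=500/140
for nm,(x,y) in dict(hi=(632,200),lo=(570,420),sl_hi=(609,276),sl_lo=(587,350)).items():
    print(nm,onz("top",((x-400+.5)/k-.5+360,(y+.5)/k-.5+190),.084))
E
```

```text
clock: 2.97
position: [0.596, 0.286, 0.0094]
eef_rot: [0.001, 0.638, 0.77, 0.001]
wrist_force: [-0.4, -0.4, 0.5]
width: 1.001
gripper_force: 0.0
clock: 3.47
position: [0.595, 0.2867, 0.0082]
eef_rot: [0.0, 0.638, 0.77, 0.0]
wrist_force: [-2.2, 0.3, 3.5]
width: 0.677
gripper_force: 30.0
hi [ 0.53317767 -0.31184691  0.084     ]
lo [ 0.3677562  -0.27169432  0.084     ]
sl_hi [ 0.47495952 -0.29658063  0.084     ]
sl_lo [ 0.41930361 -0.28226658  0.084     ]
```

```bash
python3 -m handwheel '[0.5,0,0,-20,0,0,0, 0.5,0,0,-50,0,0,0, 0.5,0,0,-90,0,0,0, 0.5,0,0,-130,0,0,0, 0.5,0,0,-165,0,0,0, 0.5,0,0,-182,0,0,0, 0.5,0,0,-182,0,0,0]'
python3 - <<'E'
from h import *
print(to([.576,-.0215,.19],down(.088+np.pi/2)))
E
```

```text
clock: 4.05
position: [0.5961, 0.2872, 0.1943]
eef_rot: [0.002, 0.638, 0.77, 0.003]
wrist_force: [0.5, 0.0, -0.7]
width: 0.678
gripper_force: 30.0
(array([-299.5,  -77.2,    3.4]), array([ 0.008, -0.001,  0.099]))
```

```bash
python3 -m handwheel '[0.5,-40,-10,0,0,0,0.02, 0.5,-80,-20,0,0,0,0.04, 0.5,-120,-31,0,0,0,0.06, 0.5,-160,-41,0,0,0,0.08, 0.5,-200,-51,0,0,0,0.1, 0.5,-240,-62,0,0,0,0.1, 0.5,-275,-71,0,0,0,0.1, 0.5,-299,-77,0,0,0,0.1, 0.5,-299,-77,0,0,0,0.1, 0.5,-299,-77,0,0,0,0.1]';python3 -m handwheel '[0.5,0,0,0,0,0,0,0.5,0,0,0,0,0,0]'
python3 - <<'E'
from h import *
print(to([.576,-.0215,.19],down(.088+np.pi/2)))
s=shot("scene","pics/s2.png")
cv2.imwrite("pics/s2c.png",cv2.resize(s[150:330,240:400],None,fx=3.33,fy=3.33,interpolation=cv2.INTER_CUBIC)[...,::-1])
o,p,M=state()
L=[[a*.03,b*.05+.002,c] for a in(-1,1) for b in(-1,1) for c in(-.008,.024)]
P=R.from_euler("z",.088).apply(L)+p
print(np.c_[np.array(L)*1000,((proj("scene",P)-[240,150]+.5)*3.33).round(0)])
E
```

```text
clock: 4.88
position: [0.5742, -0.0222, 0.1879]
eef_rot: [-0.001, 0.677, 0.736, -0.001]
wrist_force: [1.1, -0.3, -1.4]
width: 0.679
gripper_force: 30.0
clock: 5.05
position: [0.5746, -0.0201, 0.1889]
eef_rot: [-0.001, 0.675, 0.738, -0.0]
wrist_force: [0.9, 0.1, -1.9]
width: 0.679
gripper_force: 30.0
(array([-1.5,  1.2, -1.1]), array([-0.001, -0.001,  0.   ]))
[[-30. -48.  -8. 181. 283.]
 [-30. -48.  24. 180. 241.]
 [-30.  52.  -8. 295. 212.]
 [-30.  52.  24. 295. 170.]
 [ 30. -48.  -8. 252. 327.]
 [ 30. -48.  24. 252. 284.]
 [ 30.  52.  -8. 366. 252.]
 [ 30.  52.  24. 367. 210.]]
```

View pics/s2c.png

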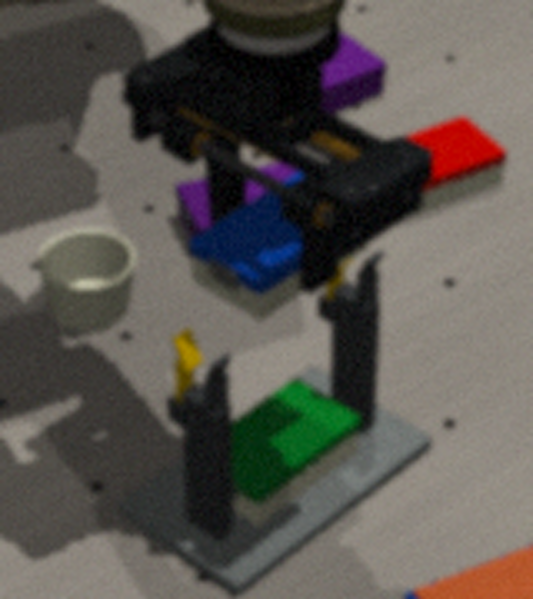

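The crop shows the blue case hanging above the carrier and square to it, with its lid's left corner at (190,240) and its near corner at about (258,290). I need to know whether the blue includes part of the lid's side, so I'll read the pixel columns.

Run:
```python
from h import *
s=cv2.imread("pics/s2.png"); s0=cv2.imread("pics/scene0.png"); h=lambda i:cv2.cvtColor(i,cv2.COLOR_BGR2HSV)
print("held col 314",[(r,*h(s)[r,314].tolist()) for r in range(220,252,1)])
q=proj("scene",R.from_euler("z",.19).apply([[.03,-.05,z] for z in(0,.016,.032)])+[.594,.289,0]);print(q)
c=int(round(q[0,0]));print(c,[(r,*h(s0)[r,c].tolist()) for r in range(238,260)])
q=proj("scene",R.from_euler("z",-.177).apply([[.03,-.05,z] for z in(0,.016,.032)])+[.402,.294,0]);print(q)
c=int(round(q[0,0]));print(c,[(r,*h(s0)[r,c].tolist()) for r in range(200,222)])
```

```text
held col 314 [(220, 108, 244, 67), (221, 109, 230, 72), (222, 108, 224, 73), (223, 110, 255, 64), (224, 108, 251, 66), (225, 110, 236, 67), (226, 109, 255, 68), (227, 112, 203, 73), (228, 109, 255, 71), (229, 110, 232, 88), (230, 109, 229, 109), (231, 110, 231, 115), (232, 109, 243, 105), (233, 111, 218, 82), (234, 110, 243, 64), (235, 113, 171, 58), (236, 114, 88, 58), (237, 80, 12, 64), (238, 27, 31, 73), (239, 28, 44, 76), (240, 25, 38, 74), (241, 33, 38, 74), (242, 19, 48, 85), (243, 23, 37, 90), (244, 23, 37, 110), (245, 23, 28, 119), (246, 22, 23, 123), (247, 21, 33, 125), (248, 15, 24, 125), (249, 13, 29, 125), (250, 21, 29, 123), (251, 14, 22, 125)]
[[421.40856086 256.36975603]
 [422.11919934 251.20363381]
 [422.83976659 245.96533257]]
421 [(238, 109, 238, 152), (239, 109, 232, 156), (240, 109, 235, 156), (241, 109, 235, 154), (242, 109, 252, 148), (243, 109, 235, 140), (244, 110, 227, 108), (245, 112, 218, 75), (246, 109, 188, 57), (247, 109, 102, 55), (248, 120, 4, 61), (249, 38, 40, 71), (250, 30, 37, 69), (251, 25, 45, 73), (252, 32, 44, 76), (253, 30, 34, 74), (254, 9, 26, 68), (255, 30, 27, 84), (256, 14, 26, 109), (257, 21, 29, 125), (258, 16, 29, 133), (259, 15, 27, 134)]
[[358.12376298 217.27793892]
 [358.37482595 212.2519562 ]
 [358.6291296  207.16109894]]
358 [(200, 0, 255, 180), (201, 2, 255, 183), (202, 1, 255, 179), (203, 0, 255, 171), (204, 0, 255, 155), (205, 179, 234, 121), (206, 2, 243, 85), (207, 1, 169, 65), (208, 6, 112, 66), (209, 16, 72, 67), (210, 23, 43, 71), (211, 33, 42, 66), (212, 35, 50, 66), (213, 23, 36, 64), (214, 33, 38, 67), (215, 13, 27, 66), (216, 16, 30, 93), (217, 18, 26, 120), (218, 18, 32, 134), (219, 14, 28, 135), (220, 18, 24, 138), (221, 19, 26, 137)]
```

Run:
```python
from h import *
t=shot("top","pics/t2.png")
cv2.imwrite("pics/t2c.png",cv2.resize(t[180:260,270:370],None,fx=7,fy=7,interpolation=cv2.INTER_CUBIC)[...,::-1])
o,p,M=state(); print(p)
L=[[a*.03,b*.05+.002,.024] for a in(-1,1) for b in(-1,1)]
print(((proj("top",R.from_euler("z",.088).apply(L)+p)-[270,180]+.5)*7).round(0))
```

```text
[ 0.57479155 -0.02019232  0.18937038]
[[469. 290.]
 [178. 293.]
 [465. 122.]
 [177. 126.]]
```

View pics/t2c.png

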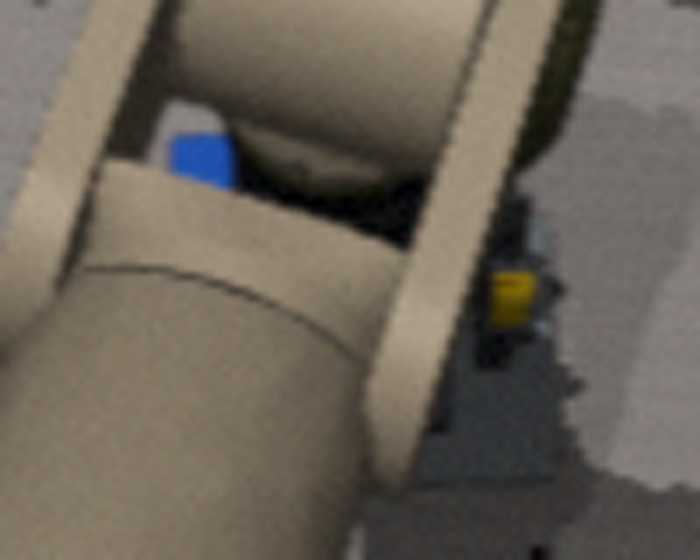

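Blue's far-left corner shows at (171,134) against a predicted (177,126). So the case sits about 2 mm further in +y than I assumed, and the camera reads x about 3 mm low. I'll shift −3.5 mm along tool x and lower.

```bash
python3 -m handwheel '[0.5,-3.5,0,0,0,0,0, 0.5,-3.5,0,25,0,0,0, 0.5,-3.5,0,55,0,0,0, 0.5,-3.5,0,85,0,0,0, 0.5,-3.5,0,110,0,0,0, 0.5,-3.5,0,125,0,0,0, 0.5,-3.5,0,132,0,0,0, 0.5,-3.5,0,132,0,0,0, 0.5,-3.5,0,132,0,0,0, 0.5,-3.5,0,132,0,0,0]';python3 -m handwheel '[0.5,0,0,1,0,0,0, 0.5,0,0,2,0,0,0, 0.5,0,0,3,0,0,0,0.5,0,0,3,0,0,0]'
```

```text
clock: 5.98
position: [0.5759, -0.025, 0.059]
eef_rot: [0.001, 0.676, 0.737, 0.001]
wrist_force: [0.2, -0.7, -1.8]
width: 0.68
gripper_force: 30.0
clock: 6.32
position: [0.5752, -0.0249, 0.0548]
eef_rot: [0.0, 0.676, 0.737, 0.0]
wrist_force: [0.3, 0.4, -1.3]
width: 0.681
gripper_force: 30.0
```

```bash
python3 -m handwheel '[0.5,0,0,1,0,0,0, 0.5,0,0,2,0,0,0, 0.5,0,0,2.5,0,0,0, 0.5,0,0,2.5,0,0,0]'; python3 -m handwheel '[0.5,0,0,0.5,0,0,0, 0.5,0,0,0.5,0,0,0]'
```

```text
clock: 6.65
position: [0.5752, -0.0249, 0.0522]
eef_rot: [-0.0, 0.676, 0.737, -0.0]
wrist_force: [1.0, -0.5, -1.3]
width: 0.677
gripper_force: 30.0
clock: 6.82
position: [0.5752, -0.0249, 0.0522]
eef_rot: [0.0, 0.676, 0.737, 0.0]
wrist_force: [-1.9, 0.5, 4.0]
width: 0.682
gripper_force: 30.0
```

```bash
python3 -m handwheel '[0.2,0,0,0,0,0,0, 0,0,0,0,0,0,0, 0,0,0,0,0,0,0, 0,0,0,-15,0,0,0, 0,0,0,-50,0,0,0, 0,0,0,-90,0,0,0, 0,0,0,-130,0,0,0, 0,0,0,-145,0,0,0, 0,0,0,-145,0,0,0]';python3 - <<'E'
from h import *
print(to([.401,.2937,.15],down(-.177+np.pi/2)))
E
```

```text
clock: 7.57
position: [0.5766, -0.0252, 0.2009]
eef_rot: [0.004, 0.676, 0.737, 0.002]
wrist_force: [-0.8, -0.4, 0.1]
width: 1.001
gripper_force: 0.0
(array([ 333.1, -147.6,   48.9]), array([0.008, 0.002, 0.264]))
```

```bash
python3 -m handwheel '[0,38,-17,0,0,0,0.05, 0,75,-33,0,0,0,0.1, 0,112,-50,0,0,0,0.15, 0,150,-66,0,0,0,0.2, 0,187,-83,10,0,0,0.264, 0,225,-100,20,0,0,0.264, 0,262,-116,30,0,0,0.264, 0,300,-133,40,0,0,0.264, 0,333,-148,50,0,0,0.264, 0,333,-148,50,0,0,0.264]';python3 - <<'E'
from h import *
print(to([.401,.2937,.008],down(-.177+np.pi/2)))
t=shot("top","pics/t3.png");s=shot("scene","pics/s3.png")
q,c,a=quad(t,"blue",(285,205,348,248));P=np.array([onz("top",p,.076) for p in q]);e=np.roll(P,-1,0)-P
print("blue",P.mean(0),onz("top",c,.076),np.linalg.norm(e,axis=1).round(4),(np.degrees(np.arctan2(e[:,1],e[:,0]))%90).round(1))
cv2.imwrite("pics/m3.png",np.hstack([cv2.resize(t[200:256,280:352],None,fx=7,fy=7,interpolation=cv2.INTER_CUBIC)[:392],cv2.resize(s[218:330,275:360],None,fx=3.5,fy=3.5,interpolation=cv2.INTER_CUBIC)])[...,::-1])
E
```

```text
clock: 8.4
position: [0.394, 0.2977, 0.1438]
eef_rot: [-0.001, 0.765, 0.644, -0.003]
wrist_force: [-0.5, -0.8, -0.3]
width: 0.999
gripper_force: 0.0
(array([ -2.4,   8.4, 135.7]), array([-0.006,  0.002,  0.006]))
blue [ 0.57065897 -0.02124359  0.076     ] [ 0.57043974 -0.02125127  0.076     ] [0.1029 0.0601 0.0991 0.0602] [5.5 3.4 5.5 6.9]
```

View pics/m3.png

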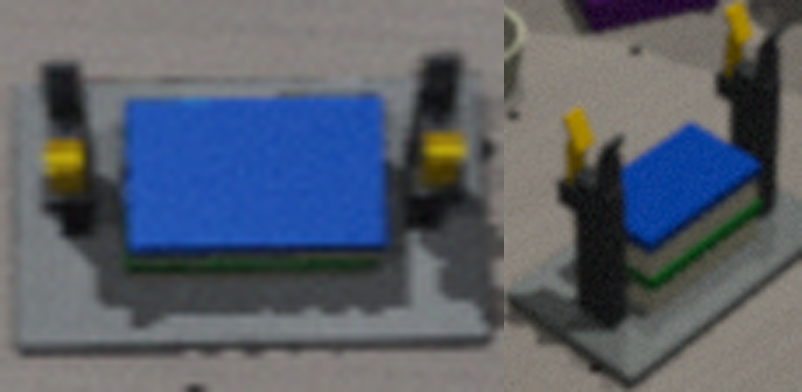

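Blue lies centred and square on green: its lid is centred at top-camera (0.5705, −0.0212), against (0.571, −0.0202) for green, and green shows only as an even strip below it. Next is the red case.

```bash
python3 -m handwheel '[0,0,0,0,0,0,0, 0,0,0,0,0,0,0]';python3 - <<'E'
from h import *
print(to([.4025,.2937,.008],down(-.177+np.pi/2)))
E
```

```text
clock: 8.67
position: [0.3996, 0.293, 0.1466]
eef_rot: [0.0, 0.767, 0.641, -0.0]
wrist_force: [0.3, 0.5, -0.4]
width: 1.003
gripper_force: 0.0
(array([  1.2,   2.8, 138.6]), array([ 0.   ,  0.   , -0.002]))
```

```bash
python3 -m handwheel '[0,0,3,30,0,0,0, 0,0,3,65,0,0,0, 0,0,3,100,0,0,0, 0,0,3,125,0,0,0, 0,0,3,138,0,0,0, 0,0,3,138,0,0,0, 0,0,3,138,0,0,0]' 30;  python3 -m handwheel '[0.5,0,0,0,0,0,0, 0.5,0,0,0,0,0,0, 0.5,0,0,0,0,0,0, 0.5,0,0,0,0,0,0, 0.5,0,0,0,0,0,0, 0.5,0,0,0,0,0,0]';  python3 -m handwheel '[0.5,0,0,-20,0,0,0, 0.5,0,0,-55,0,0,0, 0.5,0,0,-95,0,0,0, 0.5,0,0,-135,0,0,0, 0.5,0,0,-175,0,0,0, 0.5,0,0,-200,0,0,0, 0.5,0,0,-210,0,0,0, 0.5,0,0,-210,0,0,0, 0.5,0,0,-210,0,0,0]';python3 - <<'E'
from h import *
print(to([.5752,-.0240,.215],down(.088+np.pi/2)))
E
```

```text
clock: 9.25
position: [0.4025, 0.2926, 0.0088]
eef_rot: [-0.0, 0.767, 0.641, -0.0]
wrist_force: [0.8, -0.6, -0.5]
width: 0.999
gripper_force: 0.0
clock: 9.75
position: [0.4019, 0.2936, 0.0093]
eef_rot: [0.0, 0.767, 0.642, 0.0]
wrist_force: [-1.1, -0.7, 6.7]
width: 0.676
gripper_force: 30.0
clock: 10.5
position: [0.4014, 0.2934, 0.2184]
eef_rot: [-0.0, 0.767, 0.642, -0.0]
wrist_force: [-0.0, 0.5, -1.3]
width: 0.68
gripper_force: 30.0
(array([-281.8,  226.9,    3.4]), array([-0.   ,  0.   , -0.265]))
```

```bash
python3 -m handwheel '[0.5,-32,26,0,0,0,-0.05, 0.5,-64,52,0,0,0,-0.1, 0.5,-96,78,0,0,0,-0.15, 0.5,-128,104,0,0,0,-0.2, 0.5,-160,130,0,0,0,-0.265, 0.5,-192,155,0,0,0,-0.265, 0.5,-224,180,0,0,0,-0.265, 0.5,-250,201,0,0,0,-0.265, 0.5,-272,219,0,0,0,-0.265, 0.5,-282,227,0,0,0,-0.265]';python3 -m handwheel '[0.5,0,0,0,0,0,0,0.5,0,0,0,0,0,0,0.5,0,0,0,0,0,0]'
python3 - <<'E'
from h import *
o,p,M=state(); print(to([.5752,-.0235,.085],down(.088+np.pi/2)))
t=shot("top","pics/t4.png")
x0,y0,k=275,170,10
c=cv2.resize(t[170:215,275:320],None,fx=k,fy=k,interpolation=cv2.INTER_CUBIC)
m=cv2.inRange(cv2.cvtColor(c,cv2.COLOR_RGB2HSV),(0,190,60),(5,255,255)); ct=max(cv2.findContours(m,0,1)[0],key=cv2.contourArea)
x,y,w,h=cv2.boundingRect(ct); print("red blob",(x+.5)/k-.5+x0,(y+.5)/k-.5+y0,w/k,h/k)
L=[[.03,.05,.023]]
for b in(-.004,0,.004,): print(b,proj("top",R.from_euler("z",.088).apply([[.03,.05+b,.023],[-.03,.05+b,.023]])+p-[.0046,0,0]))
E
```

```text
clock: 11.33
position: [0.5762, -0.0272, 0.2163]
eef_rot: [-0.001, 0.676, 0.737, -0.001]
wrist_force: [-0.8, -0.5, -1.7]
width: 0.677
gripper_force: 30.0
clock: 11.58
position: [0.5748, -0.0227, 0.2181]
eef_rot: [-0.001, 0.675, 0.738, -0.0]
wrist_force: [0.1, 0.1, -1.2]
width: 0.678
gripper_force: 30.0
(array([ -0.9,   0.6, 133.1]), array([-0.001, -0.001,  0.001]))
red blob 296.25 195.65 8.0 9.0
-0.004 [[297.84185817 195.90686757]
 [298.02685847 220.39473906]]
0 [[296.1568188  195.92677448]
 [296.32360137 220.41498587]]
0.004 [[294.47176246 195.94668158]
 [294.62032693 220.43523288]]
```

```bash
python3 -m handwheel '[0.5,1.5,0.5,0,0,0,0, 0.5,1.5,0.5,25,0,0,0, 0.5,1.5,0.5,55,0,0,0, 0.5,1.5,0.5,85,0,0,0, 0.5,1.5,0.5,110,0,0,0, 0.5,1.5,0.5,124,0,0,0, 0.5,1.5,0.5,128,0,0,0, 0.5,1.5,0.5,130,0,0,0, 0.5,1.5,0.5,130,0,0,0,0.5,1.5,0.5,130,0,0,0]';python3 -m handwheel '[0.5,0,0,1,0,0,0, 0.5,0,0,2,0,0,0, 0.5,0,0,2,0,0,0,0.5,0,0,2,0,0,0]'
```

```text
clock: 12.47
position: [0.5764, -0.0224, 0.09]
eef_rot: [0.001, 0.675, 0.738, 0.001]
wrist_force: [-0.4, 0.1, -1.5]
width: 0.677
gripper_force: 30.0
clock: 12.8
position: [0.576, -0.0226, 0.087]
eef_rot: [0.0, 0.675, 0.738, 0.0]
wrist_force: [-0.0, 0.2, -0.9]
width: 0.675
gripper_force: 30.0
```

```bash
python3 -m handwheel '[0.5,1,-0.5,0.5,0,0,0, 0.5,1,-0.5,1,0,0,0, 0.5,1,-0.5,1.5,0,0,0, 0.5,1,-0.5,1.5,0,0,0]';python3 -m handwheel '[0.5,0,0,0.4,0,0,0, 0.5,0,0,0.4,0,0,0]';python3 -m handwheel '[0.5,0,0,0.4,0,0,0, 0.5,0,0,0.4,0,0,0]'
```

```text
clock: 13.13
position: [0.5753, -0.0216, 0.0854]
eef_rot: [0.0, 0.675, 0.738, 0.0]
wrist_force: [-0.9, 0.0, 0.8]
width: 0.675
gripper_force: 30.0
clock: 13.3
position: [0.5753, -0.0216, 0.0854]
eef_rot: [0.0, 0.675, 0.738, 0.0]
wrist_force: [-1.5, 0.6, 4.8]
width: 0.679
gripper_force: 30.0
clock: 13.47
position: [0.5753, -0.0216, 0.0853]
eef_rot: [0.0, 0.675, 0.738, 0.0]
wrist_force: [-3.1, 0.5, 8.5]
width: 0.678
gripper_force: 30.0
```

```bash
python3 -m handwheel '[0.2,0,0,0,0,0,0, 0,0,0,0,0,0,0, 0,0,0,0,0,0,0, 0,0,0,-15,0,0,0, 0,0,0,-50,0,0,0, 0,0,0,-90,0,0,0, 0,0,0,-130,0,0,0, 0,0,0,-160,0,0,0, 0,0,0,-160,0,0,0]';python3 - <<'E'
from h import *
o=env.get_obs(); print(o["joint_positions"].round(2))
t=shot("top","pics/t5.png");s=shot("scene","pics/s5.png")
for n,im,b in(("top",t,(405,255,440,295)),("scene",s,(165,280,200,302))):
    x0,y0,x1,y1=b;k=8
    c=cv2.resize(im[y0:y1,x0:x1],None,fx=k,fy=k,interpolation=cv2.INTER_CUBIC)
    m=cv2.inRange(cv2.cvtColor(c,cv2.COLOR_RGB2HSV),(3,130,50),(16,255,255)); ct=max(cv2.findContours(m,0,1)[0],key=cv2.contourArea)
    r=cv2.minAreaRect(ct); print(n,(np.array(r[0])+.5)/k-.5+[x0,y0],np.array(r[1])/k,r[2])
# model of the rod: centre (x,y,.084), yaw -> top px of ends and sleeve ends
k=500/140
obs=np.array([((x-400+.5)/k-.5+360,(y+.5)/k-.5+190) for x,y in((632,200),(570,420),(609,276),(587,350))])
c,sn=np.cos(np.radians(32)),np.sin(np.radians(32))
def pts(p): 
    u=np.array([c*np.cos(p[2]),c*np.sin(p[2]),sn]); n=np.array([-sn*np.cos(p[2]),-sn*np.sin(p[2]),c])
    C=np.array([p[0],p[1],.084])
    return [C+.09*u,C-.09*u,C+.03*u+n*.008,C-.03*u+n*.008]
r=least_squares(lambda p:(proj("top",pts(p))-obs).ravel(),[.45,-.29,-.2]); print(r.x,r.fun.round(1))
print("scene pred sleeve",proj("scene",pts(r.x)))
E
```

```text
clock: 14.22
position: [0.5771, -0.022, 0.2509]
eef_rot: [0.005, 0.675, 0.738, 0.003]
wrist_force: [-0.8, 0.3, -1.2]
width: 1.003
gripper_force: 0.0
[-0.24  0.42  1.2   0.    1.51 -0.33]
top [415.0983963  277.10100365] [ 8.33234692 22.3804493 ] 18.083444595336914
scene [180.34929848 291.17445946] [ 9.93562222 11.23688316] 37.51911544799805
[ 0.4486759  -0.28978778 -0.14098777] [-0.3 -0.7 -0.6 -0.4  0.3  0.5  0.6  0.5]
scene pred sleeve [[192.91417065 298.01242986]
 [169.44735255 288.18652976]
 [183.08856659 290.74524929]
 [175.33952141 287.6307582 ]]
```

```bash
cat >> h.py <<'E'
def tilt(yaw,a=np.radians(32)): # tool x up the slope, z into it
    u=np.array([np.cos(a)*np.cos(yaw),np.cos(a)*np.sin(yaw),np.sin(a)]); n=np.array([-np.sin(a)*np.cos(yaw),-np.sin(a)*np.sin(yaw),np.cos(a)])
    return R.from_matrix(np.c_[u,np.cross(-n,u),-n]),u,n
E
python3 - <<'E'
from h import *
print(tri((415.1,277.1),(180.35,291.2)))
M,u,n=tilt(-.141); C=np.array([.4525,-.290,.084])
H=C+n*(.09)   # hover: TCP 90 mm above axis
print(H,to(H,M)); G=C-n*.0187; print(G)
E
```

```text
(array([ 0.44714301, -0.28874348,  0.08668961]), np.float64(0.05460756438390035))
[ 0.40528057 -0.28329758  0.16032433] (array([-245.6, -192.7,   84.4]), array([-0.499,  0.397,  1.748]))
[ 0.46231115 -0.29139261  0.0681415 ]
```

```bash
python3 -m handwheel '[0,-25,-19,0,-0.03,0.024,0.105, 0,-50,-38,0,-0.06,0.048,0.21, 0,-75,-58,0,-0.09,0.071,0.315, 0,-100,-77,0,-0.12,0.095,0.42, 0,-125,-96,0,-0.15,0.119,0.524, 0,-150,-115,0,-0.18,0.143,0.63, 0,-175,-135,0,-0.21,0.167,0.734, 0,-200,-154,0,-0.24,0.19,0.84, 0,-225,-173,0,-0.27,0.214,0.944, 0,-246,-193,0,-0.3,0.238,1.05]';python3 - <<'E'
from h import *
M,u,n=tilt(-.141); C=np.array([.4525,-.290,.084])
print(to(C+n*(.09),M), env.get_obs()["joint_positions"].round(2))
E
```

```text
clock: 15.15
position: [0.4034, -0.2848, 0.2428]
eef_rot: [0.012, 0.941, 0.286, 0.182]
wrist_force: [0.3, 0.6, -0.0]
width: 1.0
gripper_force: 0.0
(array([-25.3, -10.6,  77.8]), array([-0.2 ,  0.16,  0.69])) [-1.04  0.2   1.6   0.37  1.25 -0.16]
```

```bash
python3 -m handwheel '[0,-4,-2,11,-0.028,0.023,0.1, 0,-8,-4,22,-0.057,0.046,0.2, 0,-12,-6,33,-0.085,0.069,0.295, 0,-16,-8,44,-0.114,0.091,0.394, 0,-20,-10,55,-0.142,0.114,0.49, 0,-25,-11,66,-0.17,0.137,0.59, 0,-25,-11,78,-0.2,0.16,0.69, 0,-25,-11,78,-0.2,0.16,0.69, 0,-25,-11,78,-0.2,0.16,0.69, 0,-25,-11,78,-0.2,0.16,0.69]';python3 - <<'E'
from h import *
M,u,n=tilt(-.141); C=np.array([.4525,-.290,.084])
print(to(C+n*(.09),M), env.get_obs()["joint_positions"].round(2))
t=shot("top","pics/t6.png");s=shot("scene","pics/s6.png")
q,c,a=quad(t,"red",(285,200,348,248));P=np.array([onz("top",p,.108) for p in q]);e=np.roll(P,-1,0)-P
print("red",P.mean(0),onz("top",c,.108),np.linalg.norm(e,axis=1).round(4),(np.degrees(np.arctan2(e[:,1],e[:,0]))%90).round(1))
cv2.imwrite("pics/m6.png",np.hstack([cv2.resize(t[200:312,280:440],None,fx=3.5,fy=3.5,interpolation=cv2.INTER_CUBIC),cv2.resize(s[218:330,150:218],None,fx=3.5,fy=3.5,interpolation=cv2.INTER_CUBIC)])[...,::-1])
E
```

```text
clock: 15.98
position: [0.4067, -0.282, 0.1619]
eef_rot: [0.02, 0.959, -0.063, 0.275]
wrist_force: [-0.1, 0.0, 0.1]
width: 1.003
gripper_force: 0.0
(array([-1.9,  1.5,  0.6]), array([-0.002,  0.   ,  0.01 ])) [-1.08  0.24  1.91  0.67  0.76  0.18]
red [ 0.57137073 -0.02030089  0.108     ] [ 0.57099719 -0.02012753  0.108     ] [0.1012 0.0588 0.0955 0.059 ] [5.5 2.7 5.6 8.2]
```

View pics/m6.png

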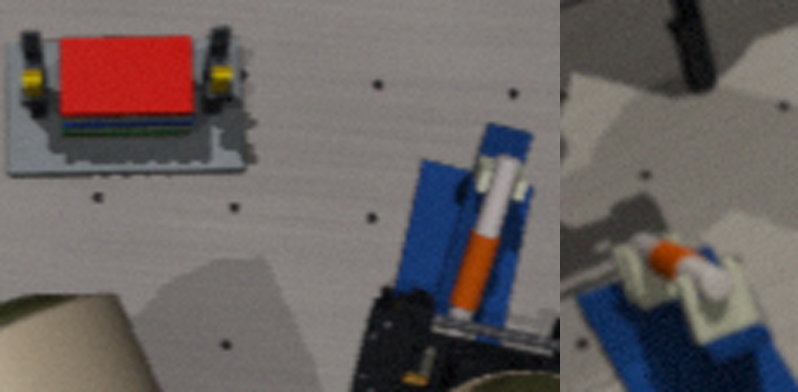

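The column is square: the red lid is centred at top-camera (0.571, −0.0202), in line with green and blue. The rod lies in its saddles as fitted, so I'll descend square to the slope.

```bash
python3 -m handwheel '[0,-2,1.5,15,0,0,0.01, 0,-2,1.5,40,0,0,0.01, 0,-2,1.5,65,0,0,0.01, 0,-2,1.5,85,0,0,0.01, 0,-2,1.5,100,0,0,0.01, 0,-2,1.5,107,0,0,0.01, 0,-2,1.5,107,0,0,0.01, 0,-2,1.5,107,0,0,0.01]';  python3 -m handwheel '[0.95,0,0,0,0,0,0, 0.95,0,0,0,0,0,0, 0.95,0,0,0,0,0,0, 0.95,0,0,0,0,0,0, 0.95,0,0,0,0,0,0, 0.95,0,0,0,0,0,0, 0.95,0,0,0,0,0,0, 0.95,0,0,0,0,0,0, 0.95,0,0,0,0,0,0, 0.95,0,0,0,0,0,0]' 45
python3 - <<'E'
from h import *
M,u,n=tilt(-.141); C=np.array([.4525,-.290,.084])
print(to(C-n*(.017),M))
E
```

```text
clock: 16.75
position: [0.4611, -0.2912, 0.0705]
eef_rot: [0.019, 0.959, -0.068, 0.275]
wrist_force: [1.3, 0.2, 0.7]
width: 0.996
gripper_force: 0.0
clock: 17.58
position: [0.461, -0.2901, 0.0699]
eef_rot: [0.018, 0.959, -0.069, 0.275]
wrist_force: [6.4, 15.6, 3.6]
width: 0.267
gripper_force: 8.1
(array([0.3, 1.1, 0.6]), array([-0.003, -0.   , -0.003]))
```

```bash
python3 -m handwheel '[0.95,0,-0.8,0,0,0,0, 0.95,0,-0.8,0,0,0,0, 0.95,0,-0.8,0,0,0,0]'
```

```text
clock: 17.83
position: [0.4612, -0.289, 0.0698]
eef_rot: [0.017, 0.959, -0.069, 0.275]
wrist_force: [2.3, 4.9, 0.9]
width: 0.234
gripper_force: 45.1
```

```bash
python3 -m handwheel '[0.95,0,0,-6,0,0,0, 0.95,0,0,-15,0,0,0, 0.95,0,0,-30,0,0,0, 0.95,0,0,-50,0,0,0, 0.95,0,0,-75,0,0,0, 0.95,0,0,-100,0,0,0, 0.95,0,0,-125,0,0,0, 0.95,0,0,-140,0,0,0,0.95,0,0,-140,0,0,0]';python3 - <<'E'
from h import *
o,p,M=state(); print(p,env.get_obs()["joint_positions"].round(2))
print(to([.40,-.25,.27],down(.088+np.pi/2)))
E
```

```text
clock: 18.58
position: [0.3869, -0.2806, 0.191]
eef_rot: [0.021, 0.958, -0.069, 0.276]
wrist_force: [0.4, -1.4, -1.7]
width: 0.228
gripper_force: 45.0
[ 0.38690331 -0.28056771  0.19098626] [-1.12  0.16  1.91  0.63  0.84  0.22]
(array([ 49.3, -32. , -62.4]), array([ 0.506, -0.397, -1.749]))
```

```bash
python3 -m handwheel '[0.95,5,-3,-8,0.05,-0.04,-0.175, 0.95,10,-6,-16,0.06,-0.048,-0.21, 0.95,15,-10,-24,0.09,-0.071,-0.315, 0.95,20,-13,-32,0.12,-0.095,-0.42, 0.95,25,-16,-40,0.15,-0.119,-0.525, 0.95,30,-20,-48,0.18,-0.143,-0.63, 0.95,35,-23,-56,0.21,-0.167,-0.735, 0.95,40,-26,-62,0.24,-0.19,-0.84, 0.95,45,-29,-62,0.27,-0.214,-0.945, 0.95,49,-32,-62,0.3,-0.238,-1.05]';python3 - <<'E'
from h import *
print(to([.5752,-.0215,.27],down(.088+np.pi/2)))
E
```

```text
clock: 19.42
position: [0.4013, -0.2497, 0.2667]
eef_rot: [0.008, 0.88, 0.459, 0.125]
wrist_force: [-1.2, 0.1, -1.2]
width: 0.23
gripper_force: 45.0
(array([280.7,   8.2,  59.1]), array([ 0.2  , -0.16 , -0.694]))
```

```bash
python3 -m handwheel '[0.95,31,1,6.5,0.022,-0.018,-0.077, 0.95,62,2,13,0.044,-0.036,-0.154, 0.95,94,3,20,0.067,-0.053,-0.231, 0.95,125,4,26,0.089,-0.071,-0.308, 0.95,156,5,33,0.111,-0.089,-0.386, 0.95,187,5,39,0.133,-0.107,-0.463, 0.95,218,6,46,0.156,-0.124,-0.54, 0.95,250,7,52,0.178,-0.142,-0.617, 0.95,281,8,59,0.2,-0.16,-0.694, 0.95,281,8,59,0.2,-0.16,-0.694]';python3 -m handwheel '[0.95,0,0,0,0,0,0,0.95,0,0,0,0,0,0,0.95,0,0,0,0,0,0]';python3 - <<'E'
from h import *
print(to([.5752,-.0215,.21],down(.088+np.pi/2)))
o,p,M=state();print(p,M.as_matrix()[:,2])
t=shot("top","pics/t7.png");s=shot("scene","pics/s7.png")
# rod ends, held: axis ~ TCP+17mm; predict
c=p+[0,0,.017]
for b in(-.09,-.03,.03,.09):
    e=R.from_euler("z",.088).apply([0,b,0])+c; print(b,proj("top",e-[.0046,0,0]),proj("scene",e-[.0046,0,0]))
a=cv2.resize(t[170:250,265:365],None,fx=4,fy=4,interpolation=cv2.INTER_CUBIC)
b=cv2.resize(s[160:320,270:370],None,fx=4,fy=4,interpolation=cv2.INTER_CUBIC)[:600]
b=cv2.resize(s[155:301,270:370],None,fx=4,fy=4,interpolation=cv2.INTER_CUBIC)
a=np.vstack([a,np.zeros((b.shape[0]-a.shape[0],400,3),np.uint8)])
cv2.imwrite("pics/m7.png",np.hstack([a,b])[...,::-1])
E
```

```text
clock: 20.25
position: [0.5786, -0.0171, 0.2688]
eef_rot: [-0.001, 0.674, 0.739, 0.0]
wrist_force: [-0.2, 0.3, -1.9]
width: 0.229
gripper_force: 45.0
clock: 20.5
position: [0.5755, -0.0226, 0.2706]
eef_rot: [-0.0, 0.678, 0.735, 0.001]
wrist_force: [0.3, 0.6, -1.2]
width: 0.235
gripper_force: 45.0
(array([ 1.1, -0.3, 60.6]), array([ 0.001, -0.001, -0.007]))
[ 0.57554107 -0.0226455   0.27061627] [ 6.92979377e-04  8.12600998e-04 -9.99999430e-01]
-0.09 [[357.34524001 201.41682032]] [[285.19036291 206.05176352]]
-0.03 [[330.92708424 201.72941271]] [[308.06314021 192.66067899]]
0.03 [[304.50475525 202.04205448]] [[329.70027038 179.9930158 ]]
0.09 [[278.07825207 202.35474564]] [[350.19924925 167.99169409]]
```

View pics/m7.png

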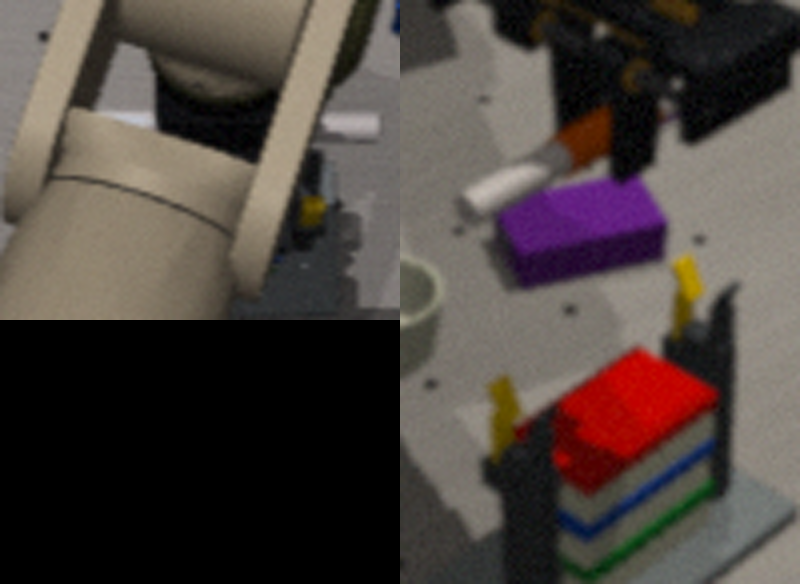

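The rod is held level above the clips. Its right end is at top crop (380,125), near pixel 359.6, against a predicted 357.3. In the scene view its near end is at crop (475,210). I'll measure both by code.

Run:
```python
from h import *
t=cv2.imread("pics/t7.png"); 
print("top row avg",[ (c,int(t[198:205,c].mean())) for c in range(348,366)])
print("rows at 354",[(r,int(t[r,352:357].mean())) for r in range(193,211)])
s=cv2.imread("pics/s7.png")
k=6; x0,y0=280,190
c=cv2.resize(s[y0:y0+30,x0:x0+36],None,fx=k,fy=k,interpolation=cv2.INTER_CUBIC)
g=cv2.cvtColor(s,cv2.COLOR_BGR2GRAY)
for r in range(198,214): print(r,g[r,280:304].tolist())
```

```text
top row avg [(348, 137), (349, 137), (350, 140), (351, 145), (352, 148), (353, 148), (354, 149), (355, 148), (356, 148), (357, 148), (358, 147), (359, 131), (360, 106), (361, 108), (362, 109), (363, 110), (364, 110), (365, 109)]
rows at 354 [(193, 109), (194, 111), (195, 108), (196, 106), (197, 115), (198, 139), (199, 163), (200, 173), (201, 170), (202, 156), (203, 132), (204, 105), (205, 81), (206, 104), (207, 109), (208, 110), (209, 109), (210, 109)]
198 [113, 113, 117, 113, 112, 111, 117, 113, 112, 117, 118, 121, 127, 140, 156, 161, 171, 175, 180, 178, 181, 173, 161, 153]
199 [110, 111, 112, 113, 112, 113, 113, 113, 117, 123, 133, 142, 154, 166, 172, 176, 181, 182, 180, 173, 165, 162, 151, 138]
200 [115, 114, 113, 107, 115, 117, 117, 120, 125, 135, 152, 167, 176, 179, 178, 180, 183, 172, 172, 160, 150, 140, 130, 115]
201 [114, 115, 115, 112, 114, 115, 122, 138, 146, 159, 169, 176, 179, 182, 184, 177, 170, 162, 153, 143, 131, 123, 109, 93]
202 [113, 116, 111, 112, 110, 120, 135, 156, 168, 177, 184, 183, 184, 179, 176, 170, 156, 147, 136, 125, 111, 98, 85, 74]
203 [113, 112, 113, 10
[... 496 characters left out ...]
116, 101, 88, 81, 65, 66, 59, 60, 57, 54, 48, 49, 56]
208 [122, 116, 112, 105, 92, 75, 71, 68, 79, 91, 103, 93, 85, 65, 58, 54, 55, 57, 55, 51, 56, 54, 59, 50]
209 [113, 115, 115, 110, 101, 84, 76, 74, 80, 79, 78, 87, 80, 65, 53, 46, 51, 54, 52, 52, 48, 50, 51, 51]
210 [109, 115, 114, 116, 103, 98, 83, 83, 80, 84, 91, 92, 90, 70, 44, 37, 50, 51, 56, 53, 55, 51, 56, 54]
211 [115, 112, 112, 105, 94, 89, 97, 96, 93, 96, 108, 110, 103, 74, 44, 45, 48, 48, 52, 55, 49, 57, 56, 51]
212 [111, 115, 105, 87, 73, 79, 98, 107, 112, 110, 119, 114, 109, 78, 48, 37, 46, 47, 54, 57, 53, 56, 46, 51]
213 [115, 116, 111, 93, 81, 88, 103, 115, 120, 118, 122, 117, 104, 77, 48, 36, 43, 52, 51, 53, 51, 52, 57, 54]
```

```bash
python3 -m handwheel '[0.95,4,0,10,0,0,-0.006, 0.95,4,0,35,0,0,-0.006, 0.95,4,0,65,0,0,-0.006, 0.95,4,0,90,0,0,-0.006, 0.95,4,0,105,0,0,-0.006, 0.95,4,0,113,0,0,-0.006, 0.95,4,0,115,0,0,-0.006, 0.95,4,0,115,0,0,-0.006,0.95,4,0,115,0,0,-0.006]' 60;python3 - <<'E'
from h import *
print(to([.5755,-.0185,.140],down(.087+np.pi/2)))
t=shot("top","pics/t8.png");s=shot("scene","pics/s8.png")
for y0,y1 in((196,202),(202,208),(208,214)): print([(c,int(t[y0:y1,c].mean())) for c in range(344,362)])
o,p,M=state()
for b in(-.09,.09):
    e=R.from_euler("z",.087).apply([0,b,0])+p+[-.0046,0,.017]; print(b,proj("top",e))
E
```

```text
clock: 21.35
position: [0.5762, -0.0183, 0.1574]
eef_rot: [0.001, 0.675, 0.738, 0.001]
wrist_force: [0.5, -0.2, -1.6]
width: 0.232
gripper_force: 60.0
(array([-0.1, -0.7, 17.4]), array([0.004, 0.   , 0.001]))
[(344, 41), (345, 27), (346, 24), (347, 25), (348, 33), (349, 61), (350, 94), (351, 109), (352, 110), (353, 110), (354, 111), (355, 109), (356, 111), (357, 112), (358, 114), (359, 115), (360, 115), (361, 113)]
[(344, 22), (345, 35), (346, 56), (347, 77), (348, 99), (349, 109), (350, 111), (351, 110), (352, 110), (353, 110), (354, 109), (355, 109), (356, 111), (357, 109), (358, 110), (359, 110), (360, 110), (361, 109)]
[(344, 102), (345, 113), (346, 127), (347, 136), (348, 137), (349, 136), (350, 134), (351, 133), (352, 135), (353, 126), (354, 110), (355, 108), (356, 108), (357, 110), (358, 108), (359, 108), (360, 108), (361, 107)]
-0.09 [[351.31467621 214.16382759]]
0.09 [[279.10227749 214.95120944]]
```

```bash
python3 -m handwheel '[0.95,2.3,-0.5,3,0,0,0, 0.95,2.3,-0.5,6,0,0,0, 0.95,2.3,-0.5,9,0,0,0, 0.95,2.3,-0.5,12,0,0,0, 0.95,2.3,-0.5,15,0,0,0, 0.95,2.3,-0.5,17,0,0,0, 0.95,2.3,-0.5,17,0,0,0]';python3 -m handwheel '[0.95,0,0,1.5,0,0,0, 0.95,0,0,3,0,0,0, 0.95,0,0,4.5,0,0,0, 0.95,0,0,6,0,0,0, 0.95,0,0,7,0,0,0]'
```

```text
clock: 22.03
position: [0.5751, -0.0157, 0.1389]
eef_rot: [0.0, 0.675, 0.738, 0.001]
wrist_force: [1.0, 0.5, -1.5]
width: 0.227
gripper_force: 59.9
clock: 22.45
position: [0.5762, -0.0159, 0.1333]
eef_rot: [0.002, 0.675, 0.738, 0.002]
wrist_force: [4.3, -0.1, 8.9]
width: 0.223
gripper_force: 59.9
```

```bash
python3 -m handwheel '[0.95,0,0,1.5,0,0,0, 0.95,0,0,3,0,0,0, 0.95,0,0,4.5,0,0,0, 0.95,0,0,6,0,0,0,0.95,0,0,6,0,0,0]';python3 -m handwheel '[0.95,0,0,1.5,0,0,0, 0.95,0,0,3,0,0,0, 0.95,0,0,4.5,0,0,0, 0.95,0,0,6,0,0,0,0.95,0,0,6,0,0,0]'
```

```text
clock: 22.87
position: [0.5763, -0.0158, 0.1272]
eef_rot: [0.002, 0.675, 0.738, 0.002]
wrist_force: [5.4, -0.9, 5.6]
width: 0.228
gripper_force: 60.0
clock: 23.28
position: [0.5748, -0.0156, 0.12]
eef_rot: [0.0, 0.675, 0.738, 0.001]
wrist_force: [3.1, 0.8, 1.4]
width: 0.229
gripper_force: 60.0
```

```bash
python3 -m handwheel '[0.95,0,0,1,0,0,0, 0.95,0,0,2,0,0,0, 0.95,0,0,3,0,0,0, 0.95,0,0,4,0,0,0,0.95,0,0,4,0,0,0]';python3 -m handwheel '[0.95,0,0,1,0,0,0, 0.95,0,0,2,0,0,0, 0.95,0,0,2,0,0,0]'
```

```text
clock: 23.7
position: [0.5746, -0.0156, 0.1155]
eef_rot: [-0.0, 0.675, 0.738, 0.0]
wrist_force: [0.7, 0.7, -3.3]
width: 0.228
gripper_force: 60.1
clock: 23.95
position: [0.5746, -0.0156, 0.1139]
eef_rot: [-0.0, 0.675, 0.738, 0.0]
wrist_force: [-1.4, 2.1, -0.1]
width: 0.225
gripper_force: 60.0
```

```bash
python3 -m handwheel '[0.95,0,0,0.7,0,0,0, 0.95,0,0,1.2,0,0,0, 0.95,0,0,1.2,0,0,0]';python3 -m handwheel '[0.95,0,0,0.8,0,0,0, 0.95,0,0,0.8,0,0,0]'
```

```text
clock: 24.2
position: [0.5748, -0.0156, 0.1136]
eef_rot: [0.0, 0.675, 0.738, 0.001]
wrist_force: [-3.4, 1.3, 5.6]
width: 0.228
gripper_force: 60.0
clock: 24.37
position: [0.5748, -0.0156, 0.1135]
eef_rot: [0.001, 0.675, 0.738, 0.001]
wrist_force: [-5.4, 1.4, 11.6]
width: 0.227
gripper_force: 59.9
```

```bash
python3 -m handwheel '[0.95,0,0,1.2,0,0,0, 0.95,0,0,1.2,0,0,0, 0.95,0,0,0,0,0,0, 0.95,0,0,0,0,0,0]'; python3 -m handwheel '[0.6,0,0,-0.5,0,0,0, 0.3,0,0,-1,0,0,0, 0.2,0,0,-1,0,0,0, 0.2,0,0,-1,0,0,0, 0.2,0,0,-1,0,0,0, 0.2,0,0,-20,0,0,0, 0.2,0,0,-60,0,0,0, 0.2,0,0,-100,0,0,0, 0.2,0,0,-130,0,0,0]'
python3 - <<'E'
from h import *
print(to([.42,.20,.30]))
E
```

```text
clock: 24.7
position: [0.5748, -0.0156, 0.1135]
eef_rot: [0.001, 0.675, 0.738, 0.001]
wrist_force: [-5.8, 1.2, 10.4]
width: 0.228
gripper_force: 59.9
clock: 25.45
position: [0.5751, -0.0158, 0.2452]
eef_rot: [0.001, 0.675, 0.738, 0.001]
wrist_force: [0.4, 0.9, 0.7]
width: 0.797
gripper_force: 0.0
(array([ 228.6, -135.2,  -55.4]), None)
```

Next I'll move aside and measure the seated rod in both views.

```bash
python3 -m handwheel '[0.2,38,-22,-9,0,0,0, 0.2,76,-45,-18,0,0,0, 0.2,114,-67,-27,0,0,0, 0.2,152,-90,-36,0,0,0, 0.2,190,-112,-45,0,0,0, 0.2,228,-135,-55,0,0,0, 0.2,228,-135,-55,0,0,0, 0.2,228,-135,-55,0,0,0]'
python3 - <<'E'
from h import *
t=shot("top","pics/t9.png");s=shot("scene","pics/s9.png"); t0=cv2.imread("pics/t6.png")[...,::-1]
x0,y0,k=270,200,6
def blobs(im,lo,hi,b,nm,n=2):
    x0,y0,x1,y1=b;k=6
    c=cv2.resize(np.ascontiguousarray(im[y0:y1,x0:x1]),None,fx=k,fy=k,interpolation=cv2.INTER_CUBIC)
    m=cv2.inRange(cv2.cvtColor(c,cv2.COLOR_RGB2HSV),lo,hi)
    for ct in sorted(cv2.findContours(m,0,1)[0],key=cv2.contourArea)[::-1][:n]:
        r=cv2.minAreaRect(ct); print(nm,((np.array(r[0])+.5)/k-.5+[x0,y0]).round(2),(np.array(r[1])/k).round(1),round(r[2],1))
Y=((20,150,70),(34,255,255));O=((3,130,60),(16,255,255))
for im,nm in((t0,"top before"),(t,"top now")): blobs(im,*Y,(275,205,355,245),nm+" jaw")
blobs(cv2.imread("pics/s6.png")[...,::-1],*Y,(280,215,365,285),"scene before jaw");blobs(s,*Y,(280,215,365,285),"scene now jaw")
blobs(t,*O,(290,210,345,240),"top sleeve",1);blobs(s,*O,(300,220,360,280),"scene sleeve",1)
C=np.array([.5755-.0046,-.0206,.131]);W=lambda L:R.from_euler("z",.088).apply(L)+C
print("pred sleeve top c",proj("top",W([[0,0,.008]])),"scene",proj("scene",W([[0,0,0]])))
print("pred ends top",proj("top",W([[0,-.09,0],[0,.09,0]])))
for r in range(216,232,2): print(r,[int(v) for v in t[r,268:290].mean(1)],[int(v) for v in t[r,344:362].mean(1)])
E
```

```text
clock: 26.12
position: [0.4181, 0.202, 0.2984]
eef_rot: [0.001, 0.674, 0.739, 0.002]
wrist_force: [0.2, -0.3, 0.1]
width: 0.797
gripper_force: 0.0
top before jaw [289.02 222.41] [6.  5.5] 84.3
top before jaw [342.77 221.24] [5.5 5.7] 86.4
top now jaw [288.92 222.67] [5.2 5.7] 90.0
top now jaw [342.92 221.5 ] [4.8 5.3] 90.0
scene before jaw [296.13 258.65] [19.9  7.7] 87.2
scene before jaw [341.46 228.39] [ 7.2 19.6] 1.6
scene now jaw [295.91 254.71] [12.4  7.5] 82.9
scene now jaw [341.54 225.31] [ 7.2 13.4] 1.8
top sleeve [315.42 218.92] [10. 25.] 90.0
scene sleeve [323.29 248.93] [12.6 28.5] 54.0
pred sleeve top c [[315.99938324 218.49600031]] scene [[319.75223927 248.40743111]]
pred ends top [[350.87846357 218.8711455 ]
 [281.03548789 219.7011897 ]]
216 [122, 123, 106, 69, 61, 92, 124, 122, 126, 122, 128, 127, 132, 145, 156, 157, 158, 159, 158, 154, 155, 154] [165, 168, 171, 169, 170, 169, 147, 119, 124, 127, 126, 124, 126, 127, 127, 128, 128, 126]
218 [127, 128, 130, 128, 125, 128, 130, 128, 130, 129, 128, 130, 142, 170, 189, 191, 188, 190, 193, 189, 188, 190] [177, 174, 188, 190,
[... 552 characters left out ...]
0, 117, 106, 93, 89, 73, 68] [43, 49, 73, 101, 98, 93, 107, 106, 107, 103, 107, 116, 122, 127, 124, 125, 126, 128]
226 [105, 106, 107, 109, 115, 127, 125, 125, 124, 127, 125, 125, 124, 110, 108, 118, 121, 103, 71, 52, 44, 41] [36, 41, 71, 97, 88, 86, 104, 113, 116, 120, 122, 121, 122, 128, 126, 127, 124, 125]
228 [105, 105, 104, 109, 115, 122, 127, 128, 125, 125, 123, 128, 126, 116, 105, 119, 116, 102, 73, 61, 48, 35] [15, 23, 38, 53, 58, 88, 112, 124, 126, 125, 126, 126, 124, 127, 125, 122, 122, 124]
230 [105, 104, 105, 103, 113, 123, 123, 123, 122, 123, 121, 121, 120, 106, 96, 102, 101, 92, 71, 51, 28, 16] [45, 47, 52, 51, 52, 79, 107, 116, 123, 125, 124, 123, 123, 122, 126, 120, 124, 121]
```

The seated rod checks out:
- **Centring:** the rod ends are at top pixels 280.8 and 350.7, so their midpoint is 315.75. The jaws' midpoint is 315.9, so the rod is centred to within 1 mm.
- **Jaws:** both are back where they were before insertion, so they have closed over the rod.
- **Depth:** the push ended on a firm stop with the axis at about 131 mm.

I'll hand the job in.

```bash
python3 -c "
from cell import job
print(job.finish_job())"
```

```text
the job is handed in; nothing more can be done
None
```

The job is handed in at about 26 s: blue and red are stacked squarely on green, and the rod is centred and fully home in both clips with the jaws closed over it. The pot, bin and panel were not touched.

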